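Pack the polishing-spindle flanges on the kit board

ROBOT

A 7-joint arm with a two-finger parallel gripper is mounted at the origin on a cart in front of the work surface, level with it; the furniture and walls round the work are solid. World frame = base frame: x ahead of the robot, y to its left, z up, the work surface at z = 0. Lengths are in m, angles in rad, forces in N, time in s.
With the tool pointing down it reaches from about 0.425 to 0.825 m from the base axis. Payload 3.6 kg.
Tool frame: the origin (TCP) lies where the fingers leave the gripper's body, on its centre line; the fingertips stand 73 mm ahead of it and the grasp point (between the pads) lies 54 mm ahead of it; x points along the fingers, y is the direction in which the jaws open and shut, and the axes are right-handed (so a half turn about x gives the same grasp; the last joint's range is limited). The gripper opens to 85 mm and grips with 20 to 120 N. Pads are 22 mm wide; open, the fingers measure 114 mm over their backs; the gripper's body (76 mm by 85 mm) begins 54 mm behind the grasp point. The pads swing forward as they close: fully open they stand 13 mm farther back than shut.
Start: joints at [1.272, 0.615, -0.013, 1.423, 0.008, 1.103, -0.04], TCP at [0.175, -0.626, 0.304] pointing down, gripper open.
Joint ranges: [-3.12, 3.12], [-0.3, 2.06], [-1.34, 1.32], [0.26, 2.42], [-1.36, 4.5], [0.01, 1.98], [-2.84, 2.84]. Speed limits (rad/s): [2.79, 2.79, 3.14, 3.14, 3.14, 3.14, 3.14].

INTERFACE

Orientations are given as a unit quaternion [x, y, z, w].
In Python, from station import arm, snapshot, camera_info, ticket gives the robot as it stands. Calls block until the motion is done:
- arm.movep(position, orientation): joint-space move of the TCP to a pose.
- arm.line_to(position, velocity=0.15, ori=None): straight line of the TCP; ori=None keeps the orientation; velocity is the mean speed in m/s.
- arm.move_j(angles): joint-space move.
- arm.move_gripper(opening, effort=None): opening from 0.0 (shut) to 1.0 (fully open); effort is the grip in N (None keeps the last); returns when the fingers have stopped.
- arm.pause(seconds).
- arm.ik(position, orientation): joint angles nearest the present ones, or None.
- snapshot(name): name is "scene" or "top" or "wrist"; returns the picture (400x640x3 uint8, blue, green, red); there is no depth.
- camera_info(name): a dict with "fx", "fy", "cx", "cy" (pixels), "R" (3x3) and "t" (3): a world point X has camera coordinates R X + t; the wrist camera has in their place "T_tool_cam" (4x4, takes a point from camera to tool coordinates, whose origin is the TCP and whose axes are the tool frame's). Camera axes: x right, y down, z forward; pixel columns grow to the right and rows downward; lengths in m; the calibration is good to about 2 mm. A picture is of the moment at which its call begins: read the wrist's pose just before it. camera_info takes no time and is no camera call.
A pose or a line that the arm cannot do raises arm.MotionError and nothing moves.
- ticket.finish_job(): hands the job in, once; it reports no verdict.
Readings, each from a call of its own:
- arm.read_time(): time.
- arm.read_joint_positions(): joint angles.
- arm.read_dq(): joint speeds.
- arm.read_effort(): joint torques, N m.
- arm.read_tool_pos(): TCP position.
- arm.read_eef_rot(): TCP orientation.
- arm.read_ft_force(): force on the tool from outside, world axes, zero at the start.
- arm.read_wrist_torque(): the same for the moment, N m.
- arm.read_opening(): opening from 0.0 (shut) to 1.0 (fully open).
Only numpy, scipy, OpenCV 4.12 (cv2) and the standard library are available. Lean on these libraries where they do the work, as an engineer would, in place of code of your own. Each camera call takes 0.05 s, during which the arm holds its last target. There are 200 camera calls.

TASK

Pack the spindle kit on the wooden board: the brass flange goes in the ring on the left (as the robot sees it) and the blue one in the ring on the right, both hub up, then the grey flange, hub down as it lies, midway between them so that its disc fits in over theirs and it stands on the board. Put the white tin that lies just beyond the board on it, behind the grey flange (on the far side), centred on it, its long side parallel to the row of flanges and with a gap of about 3 cm between tin and flange, and stand the red-lidded pot in the middle of the tin's lid. Do not disturb the cream-lidded pot or the steel block.

Things in the scene. Friction and masses are not known exactly. Their poses are not given: they have to be found in the camera images.
- kit_board: light wooden board lying fixed on the table, 170 mm (x) by 200 mm (y), 6 mm thick; origin at the centre of its underside; its x axis points away from the robot (behind = +x), its y axis to the left. Two thin dark rings are painted on its near half, 106 mm apart along y. Between the board and the right-hand side of the table, where the flanges start, a soldering clamp on a grey slab reaches 230 mm above the table: carry things over it
- left_ring (a point): centre of the left painted ring (66 mm inside, 74 mm outside) on the board's top; 45 mm nearer than the board's centre, 53 mm to the left
- right_ring (a point): centre of the right painted ring, same size, 53 mm to the right
- brass_flange_center (a point): machined polishing-spindle flange shaped like a hat: disc (brim) 62 mm across and 6 mm thick, round hub (crown) 26 mm across standing 18 mm out of the disc, 24 mm high in all, 0.15 kg, hub shown with a dark dot for a bore. Brass coloured; lies hub up, disc on the table. Point: its axis, half-way up (12 mm above its underside); z up
- blue_flange_center (a point): machined polishing-spindle flange shaped like a hat: disc (brim) 62 mm across and 6 mm thick, round hub (crown) 26 mm across standing 18 mm out of the disc, 24 mm high in all, 0.15 kg, hub shown with a dark dot for a bore. Blue; lies hub up, disc on the table. Point: its axis, half-way up (12 mm above its underside); z up
- grey_flange_center (a point): machined polishing-spindle flange shaped like a hat: disc (brim) 62 mm across and 6 mm thick, round hub (crown) 26 mm across standing 18 mm out of the disc, 24 mm high in all, 0.15 kg, hub shown with a dark dot for a bore. Grey steel; stands hub down, so that its disc is on top, 18 to 24 mm above what it stands on. Point: its axis, half-way up (12 mm above its underside); z up
- white_tin_center (a point): flat white tin with a lid, lying on the table just beyond the board (not the similar fixed one at the far left edge of the table, past the grey slab), closed and solid, 60 mm (own x) by 90 mm (own y), 24 mm high to the top of its lid, 0.09 kg. Point: its centre, half-way up; z up
- red_pot_center (a point): small round pot with a red screw lid, 41 mm across, 36 mm high, 0.09 kg; upright, closed. Point: its centre, half-way up; z up
- cream_pot_center (a point): bystander: round pot with a cream-coloured lid, 59 mm across, 40 mm high, loose; leave it alone. Point: its centre, half-way up
- steel_block_center (a point): bystander: square steel block 64 x 64 x 16 mm, loose, at the near right (not the fixed one at the far right corner); leave it alone. Point: its centre, half-way up
Things that resemble listed ones, but are neither listed nor needed, are in the scene too. Of the things that look like the part that bears red_pot_center, the smaller one is meant.

How it is judged:
At the end, for the whole second after the job is handed in: On the board: brass and blue within 8 mm of their rings, grey 12 mm of midway, all level and seated; tin flat, 15-45 mm gap behind, 15 mm of centre, 0.15 rad of parallel; red pot upright on the tin within 13 mm of its centre; all at rest (horizontal distance between brass_flange_center and left_ring below 0.008 m and z of brass_flange_center in the frame of kit_board between 0.014 and 0.022 m and angle between each of brass_flange_center, blue_flange_center, grey_flange_center, white_tin_center, red_pot_center's own z axis and vertical below 0.1 rad and horizontal distance between blue_flange_center and right_ring below 0.008 m and z of blue_flange_center in the frame of kit_board between 0.014 and 0.022 m and y of grey_flange_center in the frame of kit_board between -0.012 and 0.012 m and x of grey_flange_center in the frame of kit_board between -0.057 and -0.033 m and z of grey_flange_center in the frame of kit_board between 0.014 and 0.022 m and y of white_tin_center in the frame of kit_board between -0.015 and 0.015 m and x of white_tin_center in the frame of kit_board between 0.031 and 0.061 m and z of white_tin_center in the frame of kit_board between 0.014 and 0.022 m and angle between the y axis of white_tin_center and the y axis of kit_board, either way round below 0.15 rad and horizontal distance between red_pot_center and white_tin_center below 0.013 m and z of red_pot_center in the frame of kit_board between 0.042 and 0.054 m and linear speed of each of brass_flange, blue_flange, grey_flange, white_tin, red_pot below 0.01 m/s); the robot touches nothing.
It fails at once if the cream-lidded pot is moved by more than 20 mm (distance of cream_pot_center from where it was at the start of the episode above 0.02 m).
It fails at once if the steel block is moved by more than 20 mm (distance of steel_block_center from where it was at the start of the episode above 0.02 m).
It also fails if it takes over 131 s, if anything falls off the work surface, if the arm or the gripper's body presses on something with over 40 N, if the wrist force passes 120 N, or if a joint passes its speed limit or range.

## Working session

There is one attempt and no reset: what is moved stays moved. The work goes in short steps, each a Python script; the robot and the scene stay as the last script left them, time stands still between calls to the robot, and variables do not carry over. Pictures are saved under pics/ and viewed, about 12 in all and at most 16, crops included, and the job is handed in when it is done.

```bash
ls; mkdir -p pics
python3 - <<'E'
from station import arm, snapshot, camera_info
import cv2
for n in("scene","top","wrist"):
    cv2.imwrite(f"pics/{n}0.png",snapshot(n)); i=camera_info(n)
    print(n,{k:(v if not hasattr(v,'tolist') else v.tolist()) for k,v in i.items()})
print(arm.read_time(),arm.read_tool_pos(),arm.read_eef_rot(),arm.read_opening())
E
```

```text
pics
scene {'fx': 366.7941921035369, 'fy': 366.7941921035369, 'cx': 322.6953778112704, 'cy': 200.25891654935091, 'R': [[-0.7409086400454187, -0.6714904607870757, -0.012447818202754916], [-0.3740995140854783, 0.42802462362396704, -0.8227055822908766], [0.5577669232457737, -0.6048929513918326, -0.5683313968886645]], 't': [0.38780851470320804, 0.2520777580381962, 0.7532326490037573]}
top {'fx': 398.801782661694, 'fy': 398.801782661694, 'cx': 324.5022238188788, 'cy': 204.30329969481005, 'R': [[-0.02194532815845004, -0.9994936028149874, 0.023042146252772337], [-0.9972647077378092, 0.020257665055115566, -0.07108255557544678], [0.07057977948846024, -0.024539049256867305, -0.997204256804457]], 't': [-0.00039352543190201565, 0.5131788884684768, 0.99235723766599]}
wrist {'fx': 282.3777358044668, 'fy': 282.3777358044668, 'cx': 316.0454793515479, 'cy': 197.39850277467136, 'T_tool_cam': [[0.0002986961142490359, -0.2986067759209679, 0.9543761858694463, -0.06978173750467914], [0.9999999183700918, -0.00017049665409062475, -0.0003663204837107796, 0.0008921933134331539], [0.0002721037250290962, 0.9543762173823126, 0.29860670061903677, -0.0764681710444642], [0.0, 0.0, 0.0, 1.0]]}
0.15 [ 0.17503723 -0.62551362  0.30298174] [-0.70043909 -0.09690087  0.70063155 -0.09545013] 0.9992438545692516
```

View pics/scene0.png

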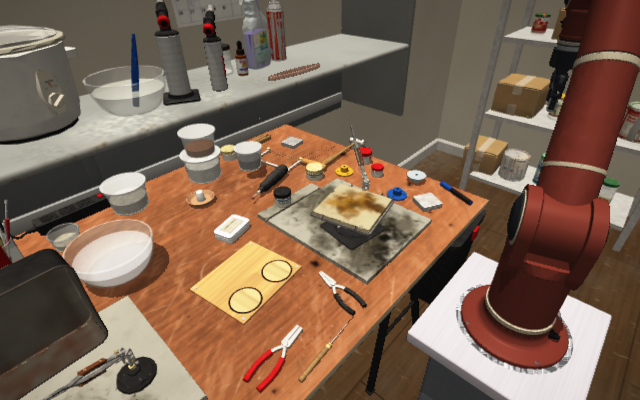

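View pics/top0.png

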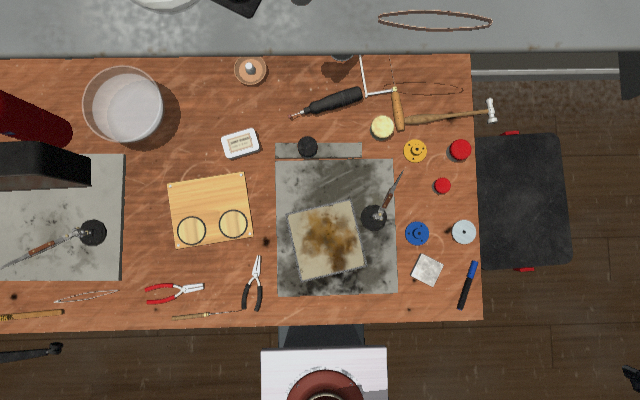

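```bash
cat > h.py <<'E'
import numpy as np, cv2
from scipy.spatial.transform import Rotation as Rn
from station import arm, snapshot, camera_info, ticket
def quat(a):  # tool down, jaw (tool y) axis at yaw a in world
    c,s=np.cos(a),np.sin(a)
    return Rn.from_matrix(np.array([[0,c,s],[0,s,-c],[-1,0,0]])).as_quat()
def cam(n):
    i=camera_info(n)
    if n=="wrist":
        T=np.array(i["T_tool_cam"]); R=Rn.from_quat(arm.read_eef_rot()).as_matrix()
        p=np.array(arm.read_tool_pos()); Rc=R@T[:3,:3]; o=R@T[:3,3]+p
    else:
        Rc=np.array(i["R"]).T; o=-Rc@np.array(i["t"])
    return i,Rc,o
def cast(c,uv,z):
    i,Rc,o=c; d=Rc@np.array([(uv[0]-i["cx"])/i["fx"],(uv[1]-i["cy"])/i["fy"],1]); return o+d*(z-o[2])/d[2]
def blobs(img,lo,hi,amin=30):
    m=cv2.inRange(cv2.cvtColor(img,cv2.COLOR_BGR2HSV),np.array(lo),np.array(hi))
    m=cv2.morphologyEx(m,cv2.MORPH_CLOSE,np.ones((5,5)))
    return [c for c in cv2.findContours(m,cv2.RETR_EXTERNAL,cv2.CHAIN_APPROX_NONE)[0] if cv2.contourArea(c)>amin]
def circle(c,cnt,z):  # contour cast to plane z: centre from bounding circle, and size
    P=np.array([cast(c,p[0],z)[:2] for p in cnt],np.float32)
    (x,y),r=cv2.minEnclosingCircle(P); rect=cv2.minAreaRect(P)
    return np.round([x,y,2*r],4), np.round([*rect[0],*rect[1],rect[2]],4)
E
python3 - <<'E'
from h import *
img=cv2.imread("pics/top0.png"); c=cam("top")
print(arm.read_tool_pos(),Rn.from_quat(arm.read_eef_rot()).as_matrix().round(2).tolist())
for n,lo,hi,z in [("brass",(20,150,100),(32,255,255),.006),("blue",(100,150,80),(125,255,255),.006),("red",(0,180,100),(8,255,255),.036),("red2",(172,180,100),(180,255,255),.036),("cream",(22,40,180),(35,140,255),.04),("grey/white",(0,0,150),(180,40,255),.024)]:
    for k in blobs(img,lo,hi,60):
        (u,v),r=cv2.minEnclosingCircle(k)
        if 50<v<300 and 130<u<490: print(n,int(u),int(v),*circle(c,k,z))
for uv,z in [((191,230),.006),((233,223),.006),((211,209),.006),((374,217),.0),((307,147),0),((403,175),.23),((397,185),.1)]: print(uv,cast(c,uv,z).round(3))
a=cv2.resize(img[110:300,150:300],None,fx=4,fy=4,interpolation=2); b=cv2.resize(img[110:300,340:490],None,fx=4,fy=4,interpolation=2)
cv2.imwrite("pics/crop1.png",cv2.resize(np.hstack([a,b]),(800,507)))
E
```

```text
[ 0.17503723 -0.62551362  0.30298174] [[-0.0, 0.27, -0.96], [0.0, -0.96, -0.27], [-1.0, -0.0, -0.0]]
brass 414 150 [ 0.6495 -0.2489  0.0608] [ 6.49600e-01 -2.49000e-01  6.03000e-02  5.54000e-02  8.89814e+01]
blue 473 269 [ 0.3394 -0.3875  0.0443] [ 3.40200e-01 -3.85900e-01  1.46000e-02  4.37000e-02  6.86617e+01]
blue 416 233 [ 0.4352 -0.2461  0.0605] [ 0.4347 -0.2466  0.0578  0.0568 43.4485]
red 158 287 [0.3186 0.397  0.0674] [0.3201 0.3972 0.0126 0.0666 7.6657]
red 442 185 [ 0.5541 -0.3085  0.04  ] [ 5.53200e-01 -3.09900e-01  3.55000e-02  3.81000e-02  8.75958e+01]
red 460 149 [ 0.6451 -0.3589  0.0538] [ 6.45000e-01 -3.59800e-01  4.89000e-02  5.21000e-02  7.60428e+01]
red2 442 184 [ 0.5553 -0.3077  0.0387] [ 5.53400e-01 -3.07400e-01  3.55000e-02  3.31000e-02  8.76061e+01]
red2 460 148 [ 0.646  -0.3584  0.0516] [ 6.45300e-01 -3.58700e-01  4.89000e-02  4.62000e-02  8.89915e+01]
cream 311 268 [0.3559 0.0236 0.0623] [3.5580e-01 2.4500e-02 4.6500e-02 4.8500e-02 8.8778e+01]
cream 182 231 [0.4516 0.3376 0.0475] [4.52000e-01 3.37300e-01 3.07000e-02 3.89000e-02 6.23522e+01]
cream 198 230 [0.4
[... 1123 characters left out ...]
]
grey/white 291 190 [0.5509 0.0711 0.1641] [5.51000e-01 7.39000e-02 7.84000e-02 1.46900e-01 8.89815e+01]
grey/white 387 174 [ 0.5855 -0.173   0.0832] [ 0.5856 -0.1666  0.0797  0.0399  1.0451]
grey/white 351 149 [ 0.6526 -0.0831  0.058 ] [ 6.52600e-01 -8.18000e-02  5.13000e-02  3.10000e-02  8.90018e+01]
grey/white 239 142 [0.6741 0.201  0.098 ] [ 0.6739  0.2007  0.0592  0.0884 16.0096]
grey/white 374 74 [ 0.8462 -0.148   0.1241] [ 0.8474 -0.1503  0.107   0.0717  7.3364]
(191, 230) [0.456 0.328 0.006]
(233, 223) [0.471 0.222 0.006]
(211, 209) [0.508 0.278 0.006]
(374, 217) [ 0.479 -0.139  0.   ]
(307, 147) [0.665 0.031 0.   ]
(403, 175) [ 0.554 -0.166  0.23 ]
(397, 185) [ 0.549 -0.18   0.1  ]
```

View pics/crop1.png

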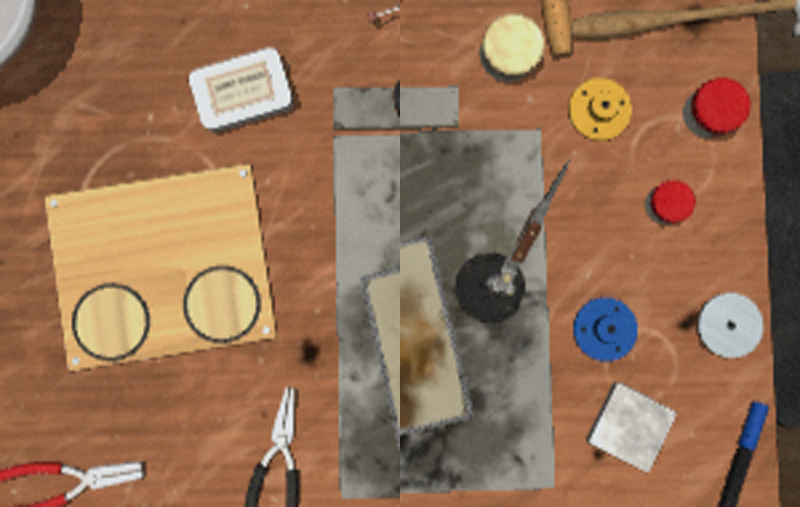

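Run:
```python
from h import *
for n,p in dict(grey=(.4365,-.3615),blue=(.435,-.246),brass=(.65,-.249),pot=(.554,-.308),tin=(.674,.2),bm=(.46,.275),bt=(.554,.288),l=(.456,.328),r=(.471,.222)).items():
  for z in (.09,.37):
    s=[]
    for a in (-np.pi/2,np.pi/2,.14,.14+np.pi):
        q=arm.ik([*p,z],quat(a)); s.append(None if q is None else round(float(q[6]),1))
    print(n,z,s)
arm.movep([.52,-.29,.36],quat(-np.pi/2)); print(arm.read_time())
c=cam("wrist");cv2.imwrite("pics/w1.png",snapshot("wrist"));np.save("w1.npy",np.array([*c[1].ravel(),*c[2]]))
arm.movep([.53,.26,.36],quat(-np.pi/2)); print(arm.read_time())
c=cam("wrist");cv2.imwrite("pics/w2.png",snapshot("wrist"));np.save("w2.npy",np.array([*c[1].ravel(),*c[2]]))
print(arm.read_tool_pos())
cv2.imwrite("pics/w12.png",cv2.resize(np.vstack([cv2.imread("pics/w1.png"),cv2.imread("pics/w2.png")]),(480,600)))
```

```text
grey 0.09 [-0.9, 1.6, 0.5, -1.9]
grey 0.37 [-0.9, 1.9, 0.6, -2.2]
blue 0.09 [-1.1, 1.3, 0.2, -2.0]
blue 0.37 [-1.1, 1.7, 0.4, -2.4]
brass 0.09 [-1.2, 1.4, 0.2, -2.3]
brass 0.37 [-1.2, 1.6, 0.3, -2.5]
pot 0.09 [-1.0, 1.5, 0.3, -2.1]
pot 0.37 [-1.1, 1.7, 0.4, -2.3]
tin 0.09 [-1.9, 0.8, -0.5, 2.2]
tin 0.37 [-2.1, 0.8, -0.5, 2.5]
bm 0.09 [-2.0, 0.4, -0.7, 1.6]
bm 0.37 [-2.6, 0.4, -0.8, 2.1]
bt 0.09 [-2.0, 0.4, -0.8, 1.9]
bt 0.37 [-2.4, 0.5, -0.9, 2.2]
l 0.09 [-2.2, 0.2, -0.9, 1.6]
l 0.37 [-2.7, 0.4, -1.0, 2.1]
r 0.09 [-1.9, 0.7, -0.7, 1.7]
r 0.37 [-2.4, 0.5, -0.9, 2.2]
1.9167
3.95
[0.53082029 0.25838824 0.35993597]
```

View pics/w12.png

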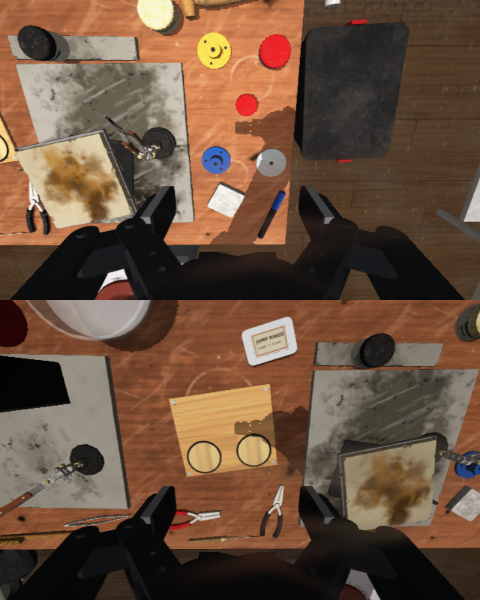

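Run:
```python
from h import *
print(arm.read_tool_pos(), arm.read_eef_rot(), quat(-np.pi/2))
i=camera_info("wrist")
def L(n):
    d=np.load(n+".npy"); return cv2.imread(f"pics/{n}.png"),(i,d[:9].reshape(3,3),d[9:])
img,c=L("w1")
for n,lo,hi,z in [("brass",(20,150,80),(32,255,255),.006),("blue",(100,150,60),(125,255,255),.006),("red",(0,180,100),(8,255,255),.036),("cream",(20,40,180),(35,140,255),.04),("grey",(0,0,120),(180,60,255),.024)]:
    for k in blobs(img,lo,hi,100):
        (u,v),r=cv2.minEnclosingCircle(k)
        if v<330 and 200<u<400 and r<45: print(n,int(u),int(v),*circle(c,k,z))
img,c=L("w2")
for n,lo,hi,z in [("tin",(0,0,150),(180,50,255),.024),("board",(14,60,120),(26,200,255),.006),("ring",(0,0,0),(180,255,75),.006)]:
    for k in blobs(img,lo,hi,100):
        (u,v),r=cv2.minEnclosingCircle(k)
        if v<270 and 200<u<400 and r<110: print(n,int(u),int(v),*circle(c,k,z), cv2.fitEllipse(k)[0])
```

```text
[0.53082029 0.25838824 0.35993597] [ 7.07235563e-01 -1.35595234e-03 -7.06976359e-01 -6.69357288e-04] [ 7.07106781e-01  2.16489014e-17 -7.07106781e-01  2.16489014e-17]
brass 284 67 [ 0.6499 -0.2503  0.0615] [ 6.49400e-01 -2.50200e-01  6.07000e-02  5.92000e-02  8.98366e+01]
blue 371 268 [ 0.336  -0.3866  0.0485] [ 3.36600e-01 -3.85100e-01  1.44000e-02  4.80000e-02  6.86889e+01]
blue 287 212 [ 0.4369 -0.2473  0.0603] [ 0.4379 -0.2459  0.055   0.0598 52.0406]
red 328 139 [ 0.5549 -0.3093  0.0411] [ 5.55300e-01 -3.09100e-01  3.97000e-02  3.93000e-02  4.53763e+01]
red 366 67 [ 0.6448 -0.3574  0.0549] [ 0.6448 -0.3575  0.054   0.0526  1.6537]
cream 206 14 [ 0.7066 -0.1625  0.0585] [ 6.98700e-01 -1.62100e-01  5.75000e-02  4.12000e-02  8.98481e+01]
grey 301 268 [ 0.3477 -0.2672  0.0852] [ 0.3476 -0.2671  0.0631  0.0626 61.7291]
grey 361 216 [ 0.4368 -0.3618  0.0619] [ 0.4362 -0.3624  0.0597  0.0601  1.4108]
grey 205 13 [ 0.712  -0.1564  0.0572] [ 7.04000e-01 -1.56000e-01  5.59000e-02  4.06000e-02  8.98481e+01]
tin 368 266 [0.3607 0.1697 0.0728] [3.61000e-01 1.73600e-01 2.73000e-02 7.05000e-02 8.79966e+01] (368.645751953125, 274.1598815917969)
tin 360 54 [0.6739 0.2011 0.0995] [ 0.674   0.201   0.0587  0.0893 15.9536] (359.2996826171875, 54.5931510925293)
board 299 171 [0.5072 0.2815 0.2586] [0.5075 0.2816 0.1689 0.1998 7.965 ] (300.3240051269531, 172.86123657226562)
ring 272 208 [0.4553 0.3275 0.0727] [4.55200e-01 3.27800e-01 7.04000e-02 7.13000e-02 8.84894e+01] (271.93255615234375, 208.9315185546875)
```

```bash
cat >> h.py <<'E'
PSI=.139; BC=np.array([.5075,.2816])
def board(x,y): c,s=np.cos(PSI),np.sin(PSI); return BC+np.array([c*x-s*y,s*x+c*y])
HI=.37
def over(p,a,z=HI):
    arm.movep([*p,z],quat(a))
OFF=np.zeros(3)
def lin(p,z,v=.1):  # straight line, then trim the steady tracking error
    t=np.array([*p,z]); arm.line_to(list(t),v); e=t-np.array(arm.read_tool_pos())
    if np.linalg.norm(e)>.0007: arm.line_to(list(t+e),.03)
    return e
def guarded(p,z0,z1,lim=3.,step=.003):
    f0=np.array(arm.read_ft_force())[2]; z=z0
    while z>z1:
        z=max(z-step,z1); t=np.array([*p,z]); arm.line_to(list(t),.05)
        f=arm.read_ft_force()[2]-f0
        if abs(f)>lim: print("contact",z,arm.read_tool_pos(),round(f,2)); return z,True
    return z,False
def pick(p,a,op,z,grip,guard=.02,lift=.002):
    over(p,a,.25); arm.move_gripper(op); lin(p,z+guard+.03,.2); lin(p,z+guard)
    zz,hit=guarded(p,z+guard,z)
    if hit: zz=zz+lift; arm.line_to([*p,zz],.03)
    lin(p,zz); arm.move_gripper(0.,grip); arm.pause(.2)
    print("grasp z",zz,"tcp",np.round(arm.read_tool_pos(),4),"open",arm.read_opening()*85)
    arm.line_to([*p,HI],.25); print("lifted",arm.read_opening()*85,"F",np.round(arm.read_ft_force(),1),"t",arm.read_time()); return zz
E
python3 - <<'E'
from h import *
over([.55,-.2],np.pi/2)
over([.65,-.25],np.pi/2)
z=pick([.65,-.25],np.pi/2,.5,.082,40)
c=cam("wrist");cv2.imwrite("pics/w3.png",snapshot("wrist"))
E
```

```text
grasp z 0.082 tcp [ 0.6502 -0.25    0.0823] open 24.22899947499287
lifted 23.850564061476526 F [ 0.4 -0.1 -0.9] t 13.9417
```

View pics/w3.png

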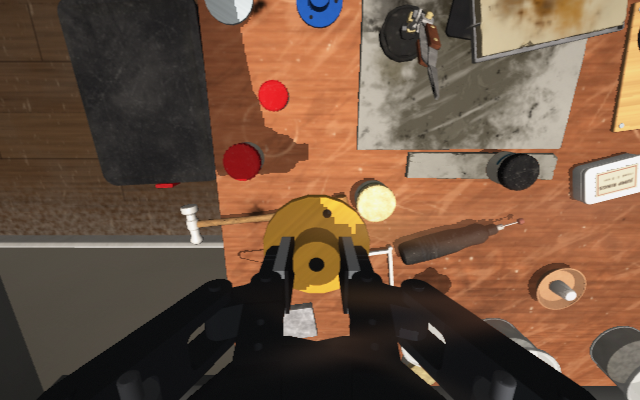

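```bash
cat >> h.py <<'E'
def bore(img,win,z_ahead):
    """dark bore -> xyz in tool frame, on plane tool x = z_ahead"""
    i=camera_info("wrist"); T=np.array(i["T_tool_cam"])
    d=T[:3,:3]@np.array([(win[0]-i["cx"])/i["fx"],(win[1]-i["cy"])/i["fy"],1]); return T[:3,3]+d*(z_ahead-T[0,3])/d[0]
def place(p,a,z,op,z_up=.25,off=np.zeros(2)):
    p=np.array(p)-off
    over(p,a,HI); lin(p,z+.04,.25); lin(p,z+.012,.1)
    zz,hit=guarded(p,z+.012,z-.001,2.,.002)
    if not hit: lin(p,zz,.03)
    print("placed at",np.round(arm.read_tool_pos(),4),"z",zz)
    arm.move_gripper(op); arm.pause(.2)
    arm.line_to([*arm.read_tool_pos()[:2],zz+.06],.1); arm.line_to([*p,z_up],.25); print("t",arm.read_time(),arm.read_opening())
E
python3 - <<'E'
from h import *
b=bore(None,(316,264),.058); print("bore in tool",b.round(4))
place(board(-.045,.053),np.pi/2+PSI,.088,.5)
c=cam("wrist");cv2.imwrite("pics/w4.png",snapshot("wrist"));np.save("w4.npy",np.array([*c[1].ravel(),*c[2]]))
E
```

```text
bore in tool [ 0.058  -0.0008 -0.0002]
contact 0.087 [0.45567905 0.32817945 0.08817158] 8.17
placed at [0.4557 0.3282 0.0882] z 0.087
t 21.7833 0.49778688307225094
```

View pics/w4.png

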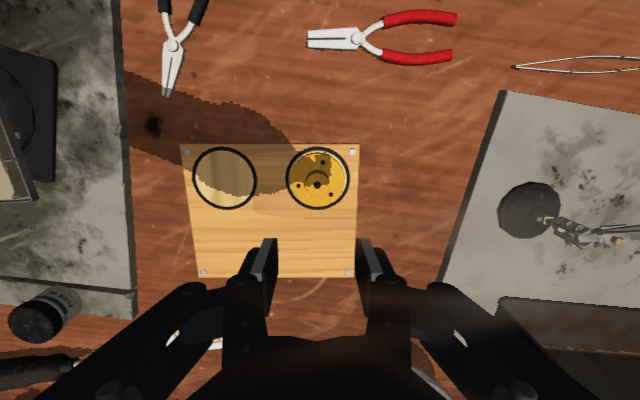

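The brass flange sits concentric in the left ring, around (317,179), and the right ring at (224,178) is free. The blue flange is next.

Run:
```python
from h import *
over([.47,.22],np.pi/2)
p=[.4365,-.2468]
over(p,np.pi/2)
z=pick(p,np.pi/2,.5,.082,40)
img=snapshot("wrist"); cv2.imwrite("pics/w5.png",img)
k=max(blobs(img[150:330,230:400],(100,150,40),(125,255,255),300),key=cv2.contourArea)
print(cv2.boundingRect(k))
g=cv2.cvtColor(img[240:290,295:340],cv2.COLOR_BGR2GRAY); ys,xs=np.where(g<25); print("bore",xs.mean()+295,ys.mean()+240,len(xs))
place(board(-.045,-.053),np.pi/2+PSI,.088,.5)
c=cam("wrist");cv2.imwrite("pics/w6.png",snapshot("wrist"))
cv2.imwrite("pics/w56.png",cv2.resize(np.vstack([cv2.imread("pics/w5.png"),cv2.imread("pics/w6.png")]),(480,600)))
```

```text
grasp z 0.082 tcp [ 0.4366 -0.2468  0.0822] open 23.75652309405121
lifted 24.19624570224162 F [-0.6  0.6 -1.7] t 30.2333
(62, 90, 49, 51)
bore 316.14204545454544 263.22159090909093 176
contact 0.08799999999999998 [0.4704693  0.22310673 0.08828641] 3.13
placed at [0.4705 0.2231 0.0883] z 0.08799999999999998
t 37.1083 0.49783736488100716
```

View pics/w56.png

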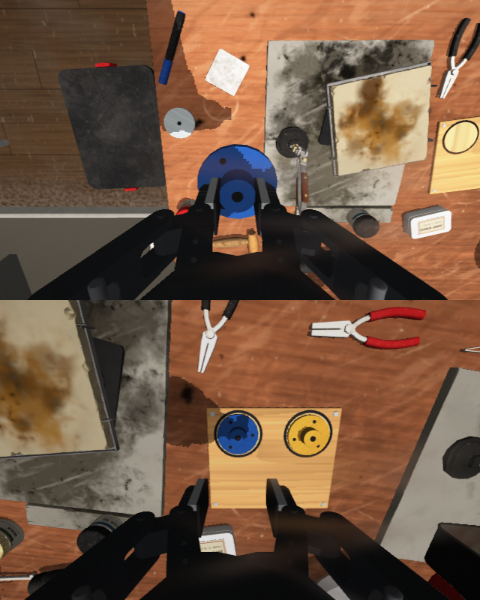

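Run:
```python
from h import *
p=[.4366,-.3618]
over([.45,-.25],.14); over(p,PSI)
z=pick(p,PSI,.93,.075,40)
img=snapshot("wrist"); cv2.imwrite("pics/w7.png",img)
```

```text
grasp z 0.075 tcp [ 0.4367 -0.3618  0.0754] open 59.69807638608198
lifted 59.42724605420775 F [ 0.2  0.9 -2.6] t 45.775
```

View pics/w7.png

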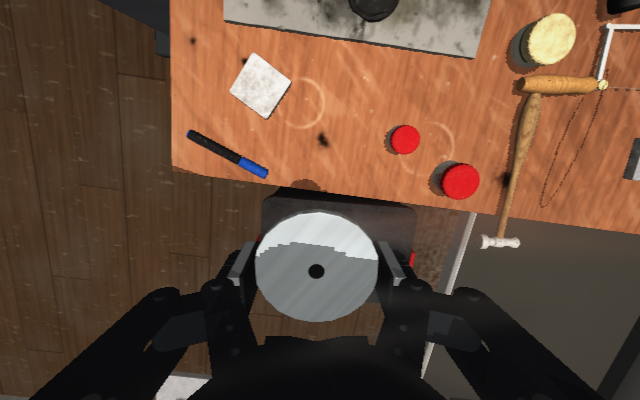

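Run:
```python
from h import *
b=bore(None,(316,271),.051); print(b.round(4))
off=b[1]*np.array([np.cos(PSI),np.sin(PSI)])+b[2]*np.array([np.sin(PSI),-np.cos(PSI)]); print(off)
place(board(-.045,0),PSI,.081,.93,off=off)
over(board(0,-.1),PSI,.3)
cv2.imwrite("pics/w8.png",snapshot("wrist"))
```

```text
[ 0.051   0.0003 -0.    ]
[2.75073953e-04 8.03884272e-05]
contact 0.08099999999999999 [0.4628182  0.27555288 0.08148425] 4.08
placed at [0.4628 0.2756 0.0815] z 0.08099999999999999
t 53.2833 0.9279875444794875
```

View pics/w8.png

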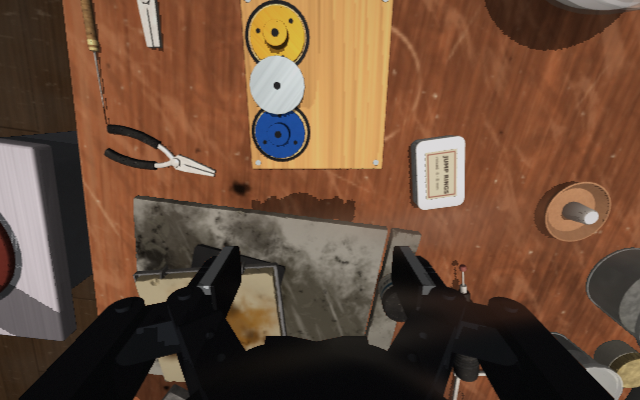

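Run:
```python
from h import *
p=[.674,.201]
z=pick(p,.278,.95,.075,30)
cv2.imwrite("pics/w9.png",snapshot("wrist"))
```

```text
grasp z 0.075 tcp [0.6742 0.2011 0.0752] open 58.52466059294666
lifted 58.61615714788935 F [-0.1 -0.3 -2.2] t 60.3583
```

View pics/w9.png

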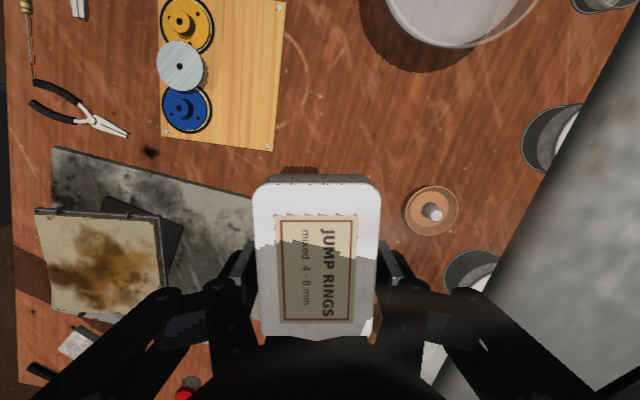

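Run:
```python
from h import *
place(board(.046,0),PSI,.081,.85)
over(board(-.02,-.12),PSI,.3); arm.pause(.2)
c=cam("wrist");img=snapshot("wrist");cv2.imwrite("pics/w10.png",img)
for k in blobs(img,(0,0,120),(180,50,255),300):
    (u,v),r=cv2.minEnclosingCircle(k)
    if v<250 and 150<u<500 and r<90:
        P,Q=circle(c,k,.03); d=P[:2]-BC; print(int(u),int(v),P,Q,"board",d@[np.cos(PSI),np.sin(PSI)],d@[-np.sin(PSI),np.cos(PSI)])
```

```text
contact 0.08 [0.55323899 0.28825569 0.08116268] 5.88
placed at [0.5532 0.2883 0.0812] z 0.08
t 66.7083 0.8482092300696618
417 241 [0.6498 0.0901 0.0506] [6.44800e-01 8.63000e-02 2.81000e-02 5.02000e-02 3.64881e+01] board 0.11439465602765163 -0.20936905853615356
335 228 [0.5388 0.082  0.1769] [5.39000e-01 6.60000e-02 1.06500e-01 1.64300e-01 8.98986e+01] board 0.0033429682066518367 -0.20201157037053424
230 209 [0.404  0.0976 0.0635] [3.99900e-01 1.00200e-01 5.36000e-02 5.05000e-02 6.13062e+01] board -0.12799546761793043 -0.16788511032628028
198 146 [0.3596 0.1693 0.0739] [3.59800e-01 1.74800e-01 2.84000e-02 7.19000e-02 8.87302e+01] board -0.16203299373795974 -0.0907249080479793
294 67 [0.4635 0.2749 0.062 ] [0.463  0.2753 0.0606 0.0595 8.0553] board -0.044503925899205 -0.0005390543182873333
378 67 [0.5532 0.2876 0.0993] [0.5531 0.288  0.0594 0.0877 8.0066] board 0.0460905424940094 -0.00038973402202053175
165 14 [0.3246 0.3085 0.0302] [0.3247 0.3078 0.0166 0.0265 8.0326] board -0.1774088664822441 0.05198186312056606
```

View pics/w10.png

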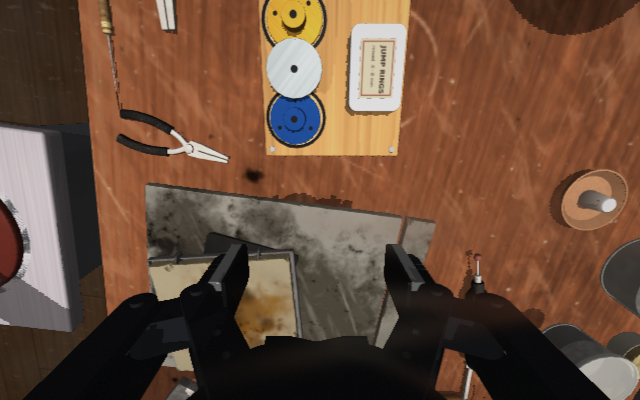

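The tin sits at board (0.046, 0.000), parallel to the row, and the grey flange is at (-0.0445, -0.0005). The red pot is next.

Run:
```python
from h import *
p=[.555,-.309]
over([.5,.1],PSI); over(p,np.pi/2)
z=pick(p,np.pi/2,.78,.082,30)
img=snapshot("wrist")
k=max(blobs(img[150:330,230:400],(0,150,50),(8,255,255),200),key=cv2.contourArea); print("lid",np.array(cv2.boundingRect(k))+[230,150,0,0])
place(board(.046,0),np.pi/2+PSI,.112,.78)
over(board(-.06,-.12),np.pi/2+PSI,.33); arm.pause(.2)
c=cam("wrist");im2=snapshot("wrist")
cv2.imwrite("pics/w11.png",cv2.resize(np.vstack([img,im2]),(480,600)))
```

```text
grasp z 0.082 tcp [ 0.5551 -0.309   0.0822] open 38.05974862455627
lifted 38.559526254340255 F [-0.3  0.2 -1.1] t 76.2417
lid [268 206  90 105]
contact 0.11199999999999999 [0.55328136 0.28826617 0.1125034 ] 3.99
placed at [0.5533 0.2883 0.1125] z 0.11199999999999999
t 83.6667 0.7830955027680789
```

View pics/w11.png

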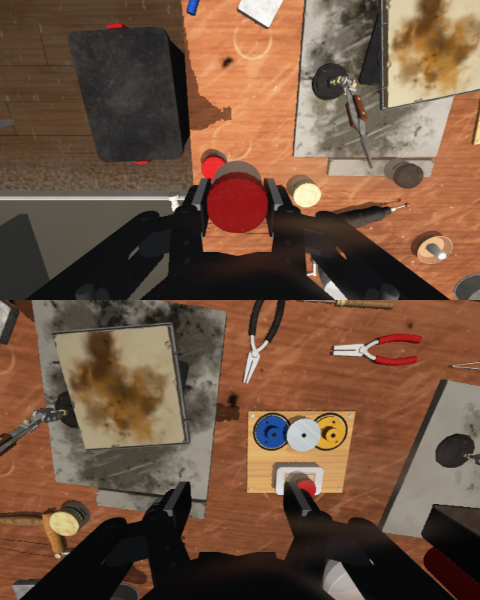

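Run:
```python
from h import *
over(board(0,-.16),PSI,.36); arm.pause(.3)
def tob(P): d=P[:2]-BC; return np.round([d@[np.cos(PSI),np.sin(PSI)],d@[-np.sin(PSI),np.cos(PSI)]],4)
over_=[("brass",(20,170,60),(32,255,255),.012),("blue",(100,150,40),(125,255,255),.012),("red",(0,180,60),(8,255,255),.066),("greywhite",(0,0,120),(180,50,255),.03)]
c=cam("wrist"); img=snapshot("wrist")
for n,lo,hi,z in over_:
    for k in blobs(img,lo,hi,80):
        P,Q=circle(c,k,z); b=tob(P)
        if abs(b[0])<.085 and abs(b[1])<.1: print("wrist",n,b,P[2],Q[2:])
over([.5,-.25],PSI,.37); c2=cam("top"); i2=snapshot("top")
for n,lo,hi,z in over_+[("cream",(22,40,180),(35,140,255),.04)]:
    for k in blobs(i2,lo,hi,60):
        P,Q=circle(c2,k,z); b=tob(P)
        if n=="cream": 
            if P[0]>.6: print(P)
        elif abs(b[0])<.085 and abs(b[1])<.1: print("top",n,b,P[2],Q[2:])
a=cv2.resize(i2[110:270,130:290],(400,400),interpolation=2)
cv2.imwrite("pics/w12b.png",np.hstack([img[:, 100:500],a])); print(arm.read_time())
```

```text
wrist brass [-0.0447  0.0459] 0.0588 [0.0586 0.0189 7.9615]
wrist blue [-0.0459 -0.0539] 0.0606 [0.0583 0.0554 7.9701]
wrist red [ 0.0454 -0.0016] 0.0409 [0.0388 0.0394 7.9683]
wrist greywhite [-0.0447 -0.0004] 0.0619 [0.0608 0.0596 7.9699]
wrist greywhite [0.046 0.   ] 0.1004 [0.0594 0.0866 7.9718]
top brass [-0.044   0.0527] 0.0578 [0.0564 0.0479 7.0902]
top blue [-0.0466 -0.0539] 0.0599 [5.54000e-02 5.58000e-02 8.95609e+01]
top red [ 0.0443 -0.0024] 0.0387 [3.59000e-02 3.38000e-02 8.88639e+01]
top greywhite [-0.0443 -0.0039] 0.0667 [5.93000e-02 5.94000e-02 8.88009e+01]
top greywhite [ 0.0466 -0.0004] 0.099 [0.0597 0.0888 8.0441]
[ 0.7064 -0.1607  0.056 ]
87.55
```

View pics/w12b.png

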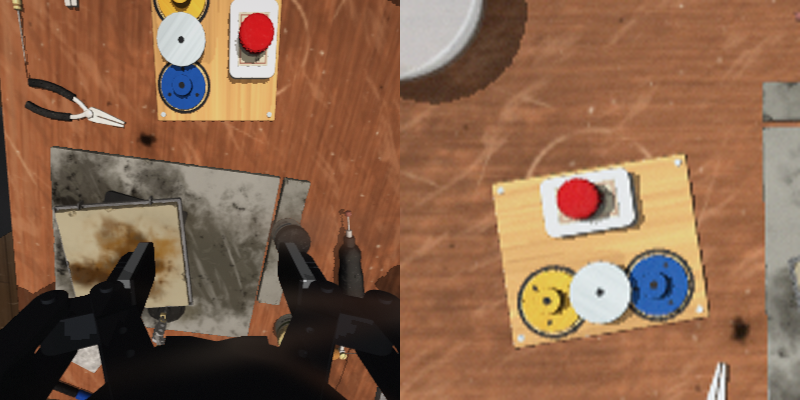

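All the pieces are in place, so I'm handing the job in.

```bash
python3 -c "
from station import arm,ticket
arm.pause(.5); print(arm.read_time(),arm.read_dq()); print(ticket.finish_job())"
```

```text
88.05 [ 2.36747480e-03  1.37322214e-03 -3.87946957e-05 -2.57172566e-05
 -1.02484872e-03 -2.51376369e-03 -1.09670657e-03]
the job is handed in; nothing more can be done
None
```

I placed all five parts on the board and handed the job in at 88 s of the 131 s allowed; it reports no verdict.

Final positions in the board frame (x, y in mm), from the wrist and top cameras:

| Part | Target | Wrist camera | Top camera |
|---|---|---|---|
| Brass flange | (-45, 53) | cut off at the picture's edge | (-44, 53) |
| Blue flange | (-45, -53) | (-46, -54) | (-47, -54) |
| Grey flange | (-45, 0) | (-45, 0) | (-44, -4) |
| White tin | (46, 0) | (46, 0) | (47, 0) |
| Red pot | on the tin's centre | (45, -2) | (44, -2) |

- **Tin angle:** it is parallel to the row of flanges within about 0.2°.
- **Heights:** I didn't measure these directly. Each part made contact at the expected height as it was set down, and all look level.
- **Disagreements:** the cameras differ by about 4 mm on the grey flange. The top camera's outline of it measured slightly too large (67 mm instead of 62 mm), so I trusted the wrist camera. Its wrist reading of brass at y = 46 mm came from that cut-off view, so I didn't use it; a close view earlier showed brass centred in its ring.
- **Bystanders:** the cream pot measured within 1 mm of its starting place. I didn't re-measure the steel block at the end, but the robot never worked close enough to touch it.
- **Robot:** the gripper was empty and well clear of everything at hand-in.

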